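Unload a drilled bar from the drilling fixture into its parts chute

ROBOT

A 6-joint arm with a two-finger parallel gripper is mounted at the origin on the work surface; the furniture and walls round the work are solid. World frame = base frame: x ahead of the robot, y to its left, z up, the work surface at z = 0. Lengths are in m, angles in degrees, forces in N, time in s.
With the tool pointing down it reaches from about 0.4 to 0.925 m from the base axis. Payload 3.4 kg.
Tool frame: the origin (TCP) lies on the centre line of the jaws, within the pads' length; the fingertips stand 14 mm ahead of it and the grasp point (between the pads) lies 5 mm behind it; z points along the fingers, y is the line along which they close (so a half turn about z gives the same grasp; the last joint's range is limited). The gripper opens to 85 mm and grips with 20 to 120 N. Pads are 22 mm wide; open, the fingers measure 114 mm over their backs; the gripper's body (76 mm by 85 mm) begins 54 mm behind the grasp point. The pads swing forward as they close: fully open they stand 13 mm farther back than shut.
Start: joints at [72.451, 17.578, 86.31, -0, 76.112, -4.211], TCP at [0.133, 0.559, 0.245] pointing down, gripper open.
Joint ranges: [-179.03, 179.03], [-60, 130.46], [8.19, 133.38], [-81.62, 261.62], [5.75, 156.47], [-153.77, 153.77]. Speed limits (degrees/s): [147.25, 147.25, 180, 180, 180, 180].

INTERFACE

Orientations are given as a 3x3 rotation matrix whose columns are the frame's x, y, z axes.
In Python, from bench import ctrl, eyes, finish_job gives the robot as it stands.
- The arm moves only by the tool step_arm, never from a script. Its argument "plan" is a list of rows, each a list of 4 numbers: the shift along the tool's x, y, z in units of 60 mm (1.0 is 60 mm), then the turn about the tool's z in units of 6 degrees (1.0 is 6 degrees). In form: [[x, y, z, twist], ...]. A call has 1 to 5 rows; each row shifts and turns the commanded pose from where the row before left it, along the tool's axes as they then stand; what a row does not reach is not made up. A row lasts 1/8 s, in which the tool goes at most 62.5 mm and 10.7 degrees, less where a joint would pass 70% of its speed; a pose out of reach is approached as far as the arm can. A call is refused whole if a number of a shift passes 1 or a number of a turn 1, either way. A call with a gripper value outside its range is refused whole. "grip" is the closure, from 0 (fully open) to 1 (shut), set as the call begins (left out, the last holds). The fingers move at their own pace and stop on an object; the grip force is fixed at half the most. Time passes only in rows, so rows that do not move let the fingers close. It gives the time, the measured TCP pose, the force, the opening and the grip force at its end, in the units of the state.
- ctrl.state(): the state, without advancing time (a new reading comes with each control period).
- eyes.read_camera(name): name is "scene" or "top"; returns the picture (480x640x3 uint8, red, green, blue); there is no depth.
- eyes.camera_params(name): a dict with "camera_matrix" (3x3 intrinsics, pixels), "pose" (4x4, takes a point from camera to world coordinates). Camera axes: x right, y up, looking along -z (the intrinsics and any distortion apply to the point x, -y, -z); pixel columns grow to the right and rows downward; lengths in m; the calibration is good to about 2 mm. A picture is of the moment at which its call begins. camera_params takes no time and is no camera call.
- finish_job(): hands the job in; it is judged then, once.
Trained networks look in the newest picture that a camera, given by its name, has taken for a name from the list of things; names that differ only in an ending like _2 or _b are one class to them, and where a whole thing is asked for, a point or a joint stands for the part that bears it (a point fixed in the world has none). Each returns a list of dicts, best first, with "confidence" (0 to 1); they miss things now and then, are a little off and sometimes report something else, mostly with a low value. They report only what shows in the picture. A call takes as long as a camera call.
- eyes.cut_out(camera, name): "mask" (480x640 bool, what is visible of it) and "box" ([centre column, centre row, width, height] as shares, 0 to 1, of the picture: columns of its width, rows of its height, round what is visible of it).
- eyes.place_of(camera, name): "at" ([column, row] as shares, 0 to 1, of the picture: columns of its width, rows of its height: a listed point, or the origin of a listed thing).
The state is a dict: "clock": time; "q": joint angles; "dq": joint speeds; "tau": joint torques, N m; "tcp_pos": TCP position; "tool_rot": TCP orientation; "wrist_force": force on the tool from outside, world axes, zero at the start; "ft_torque": the same for the moment, N m; "width": opening from 0.0 (shut) to 1.0 (fully open); "finger_force": force on a finger pad.
Only numpy, scipy, OpenCV 4.12 (cv2) and the standard library are available. Lean on these libraries where they do the work, as an engineer would, in place of code of your own. Each camera call takes 0.05 s, during which the arm holds its last target. There are 200 camera calls.

TASK

The flat steel bar in the drilling fixture is finished. Throw the toggle clamp's handle all the way back so that the clamp stands open, then press a fingertip on top of the bar, slide it out of its nest over the ledge and let it drop down the chute into the catch tray. Press just hard enough to carry the bar along, never more than 25 N on it, do not force the clamp or the fixture (40 N at most), do not pick the bar out, and leave the clamp open and the other things on the bench where they are.

Things in the scene. Friction and masses are not known exactly. Their poses are not given: they have to be found in the camera images.
- fixture: Rigid drilling fixture bolted to the bench. Origin on the bench below the nest's middle; z up, -y the way the bar slides out, +x to the clamp. In mm: flat top plate at z 100 (x -50..118, y -62..76); on it fence x 15..29 and guide rail x -29..-17, both 5 high; plunger housing x -43..-27, y -23..-7, 11 high; end stop behind the bar y 56..70, 14 high.
- ledge (a point): Middle of the ledge, the edge of the top plate where the bar leaves it (fixture 0, -62, 100 mm). A chute 46 mm wide begins 30 mm below it, slopes 35 degrees down to -y and ends in the catch tray on the bench (inside x -31..31, y -145..-310, walls 30 mm high). At fixture y -15 a spring plunger presses the bar to the fence with 5 N until its rear end has passed.
- bar_mid (a point): Centre of the finished bar, flat steel 30 x 110 x 6 mm (its x, y, z), 0.15 to 0.25 kg, with a drilled hole. Lies in the nest, length along the slide, rear end 1 to 7 mm before the end stop; its top, 3 mm above this point, is only 1 mm above fence and rail, so it cannot be gripped there.
- bar: The same bar; origin at the middle of its underside. It slides easily on the ground nest, but the plunger drags: under about 8 N on its top a fingertip slips over it, 11 to 16 N carries it along (with some slip). The nest is rigid: a height wrong by 1 mm changes the pressure by 10 N or more. Once its middle is past the ledge and its rear end past the plunger, after 70 to 90 mm, it tips off.
- clamp_grip (a point): Middle of the handle's round rubber grip, 17 mm thick; it is covered from 43 mm below to 43 mm above this point. Shut, it stands upright and this point is at fixture x 88, y 0, z 213 mm, 80 mm from the handle's pivot (axis along fixture y, at x 88, z 133 mm).
- clamp_handle (a joint): Toggle clamp's handle: 0 rad shut (upright), 1.1 rad at its stop, leaning to fixture +x. Takes 5 to 8 N at the grip and stays where left. It swings the holding arm (pivot x 60, z 136 mm; reaches to x -10, up to z 150, rubber foot on the bar's middle) up and over by 2.1 times the angle in the handle's own plane; fully open, all of it is at x over 65 mm.
- sanding_block_mid (a point): Bystander: middle of a grey sanding block, 62 x 115 x 34 mm, on the bench.
- tape_roll_mid (a point): Bystander: middle of a black tape roll, 58 mm across, 19 mm high, lying on the bench.
- magnet_dish: Bystander: round dish with screws, 96 mm across, 24 mm high, on the bench; origin under its middle.

How it is judged:
By the outcome, as a careful person would: the job done as asked, in the order asked, and still so for the second after the job is handed in, with the robot touching nothing.
It also fails if it takes over 54 s, if anything falls off the work surface, if the arm or the gripper's body presses on something with over 40 N, if the wrist force passes 120 N, or if a joint passes its speed limit or range.

## Working session

There is one attempt and no reset: what is moved stays moved. The work goes in short steps, Python scripts to look and compute and a tool call to move; the robot and the scene stay as the last step left them, time stands still between calls to the robot, and variables do not carry over. Pictures are saved under pics/ and viewed, at most 10 in all, crops included, and the job is handed in when it is done.

Besides the shell and the picture viewer there is one more tool, called after ">>>" by a JSON object that holds its "name" and its "arguments". step_arm: Moves the arm, as the interface text tells. Its arguments: {"type":"object","properties":{"plan":{"type":"array"},"grip":{"type":"number"}},"required":["plan"]}

```bash
mkdir -p pics; cat > h.py <<'E'
import numpy as np, cv2
from bench import ctrl, eyes, finish_job
def proj(c,P):
    p=eyes.camera_params(c);K=np.array(p["camera_matrix"]);T=np.linalg.inv(np.array(p["pose"]))
    q=T[:3,:3]@np.asarray(P,float).T+T[:3,3:4]
    q=q*np.array([[1],[-1],[-1]]);u=K@q
    return (u[:2]/u[2]).T
def ray(c,uv):
    p=eyes.camera_params(c);K=np.array(p["camera_matrix"]);T=np.array(p["pose"])
    d=np.linalg.inv(K)@[uv[0],uv[1],1.];d=T[:3,:3]@(d*[1,-1,-1]);return T[:3,3],d/np.linalg.norm(d)
def tri(obs):
    A=np.zeros((3,3));b=np.zeros(3)
    for c,uv in obs:
        o,d=ray(c,uv);M=np.eye(3)-np.outer(d,d);A+=M;b+=M@o
    return np.linalg.solve(A,b)
def atz(c,uv,z):
    o,d=ray(c,uv);return o+d*(z-o[2])/d[2]
E
python3 - <<'E'
from h import *
for c in("scene","top"):
    p=eyes.camera_params(c);print(c,p)
    cv2.imwrite(f"pics/{c}0.png",eyes.read_camera(c)[:,:,::-1])
names=["fixture","ledge","bar_mid","bar","clamp_grip","sanding_block_mid","tape_roll_mid","magnet_dish"]
for n in names:
    o={}
    for c in("scene","top"):
        r=eyes.place_of(c,n)
        for k in r[:2]: print(n,c,np.round(np.array(k["at"])*[640,480],1),round(k["confidence"],2))
        if r:o[c]=np.array(r[0]["at"])*[640,480]
    if len(o)==2:print("   tri",tri(list(o.items())).round(4))
print(ctrl.state())
E
```

```text
scene {'camera_matrix': array([[509.89118524,   0.        , 314.42070959],
       [  0.        , 509.89118524, 235.86195626],
       [  0.        ,   0.        ,   1.        ]]), 'pose': array([[ 0.54788837,  0.57732722, -0.60540203, -0.24861851],
       [-0.83652664,  0.37252828, -0.40180326, -0.4615843 ],
       [-0.00644258,  0.72657826,  0.68705351,  0.89631624],
       [ 0.        ,  0.        ,  0.        ,  1.        ]])}
top {'camera_matrix': array([[492.44686018,   0.        , 316.76377839],
       [  0.        , 492.44686018, 240.4113416 ],
       [  0.        ,   0.        ,   1.        ]]), 'pose': array([[ 0.02558843,  0.98715583, -0.1576978 ,  0.25967445],
       [-0.99916864,  0.03026348,  0.02731563, -0.02636439],
       [ 0.03173726,  0.15686773,  0.98710955,  1.12256866],
       [ 0.        ,  0.        ,  0.        ,  1.        ]])}
fixture scene [358.  273.7] 0.74
fixture top [336.3 223.8] 0.92
   tri [ 0.477  -0.1011  0.0133]
ledge scene [332.4 258. ] 0.56
ledge top [325.  243.1] 0.65
   tri [ 0.4158 -0.07    0.1021]
bar_mid top [335.8 214.8] 0.88
bar_mid top [18
[... 682 characters left out ...]
673e-03,
        7.61120305e+01, -4.20985711e+00]), 'dq': array([-0.09234079,  0.09613254,  0.04905682, -0.08392058, -0.00582739,
       -0.03659792]), 'tau': array([ 2.38811144e-04, -4.57460439e+01, -2.52341831e+01, -1.96746814e-04,
        6.07805196e-04, -8.03400013e-09]), 'tcp_pos': array([0.13269808, 0.55949254, 0.24532774]), 'tool_rot': array([[-9.73015681e-01,  2.30738993e-01,  2.73101834e-05],
       [ 2.30738994e-01,  9.73015681e-01,  2.72758254e-05],
       [-2.02796402e-05,  3.28413301e-05, -9.99999999e-01]]), 'wrist_force': array([-0.120305  ,  0.51031027,  0.43439046]), 'ft_torque': array([-0.03722881,  0.01088691, -0.01050246]), 'finger_force': 0.0, 'width': 1.0006112902169992}
```

View pics/scene0.png

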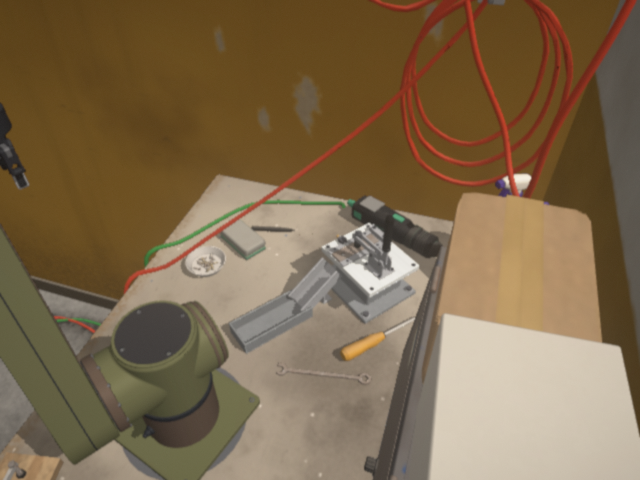

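View pics/top0.png

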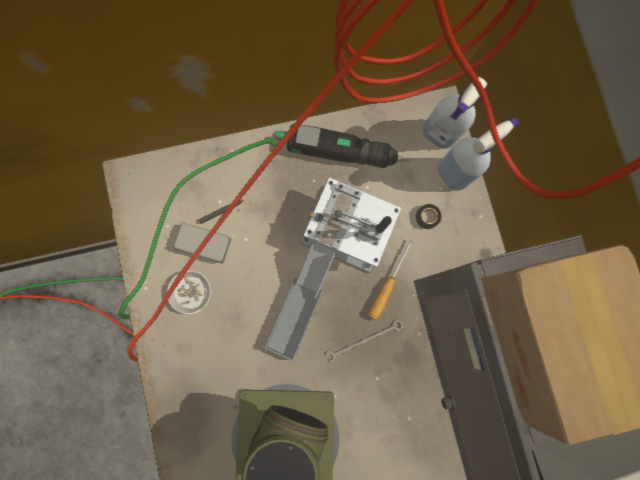

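```bash
python3 - <<'E'
from h import *
a=cv2.imread("pics/top0.png")[165:285,290:415];b=cv2.imread("pics/scene0.png")[210:310,310:430]
a=cv2.resize(a,(400,384),interpolation=cv2.INTER_CUBIC);b=cv2.resize(b,(400,333),interpolation=cv2.INTER_CUBIC)
o=np.zeros((384,800,3),np.uint8);o[:,:400]=a;o[:333,400:]=b
cv2.imwrite("pics/crop1.png",o)
for c in("scene","top"):
    r=eyes.read_camera(c)
    for n in("fixture","tape_roll_mid","bar","clamp_handle"):
        m=eyes.cut_out(c,n)
        for k in m[:1]:
            ct,_=cv2.findContours(k["mask"].astype(np.uint8),0,1);ct=max(ct,key=cv2.contourArea)
            print(c,n,round(k["confidence"],2),np.round(np.array(k["box"])*[640,480,640,480]),cv2.approxPolyDP(ct,3,True)[:,0].tolist())
E
```

```text
scene fixture 0.86 [325. 283. 190. 136.] [[393, 216], [387, 216], [383, 231], [366, 224], [338, 235], [323, 247], [332, 264], [322, 258], [293, 289], [230, 322], [232, 334], [245, 351], [310, 317], [319, 300], [330, 299], [330, 288], [364, 322], [413, 294], [415, 290], [403, 277], [416, 270], [418, 264], [392, 243]]
scene bar 0.89 [353. 249.  45.  29.] [[363, 246], [351, 243], [332, 255], [339, 260]]
scene clamp_handle 0.89 [386. 236.  10.  45.] [[392, 215], [384, 221], [385, 261]]
top fixture 0.67 [333. 268. 137. 181.] [[398, 207], [328, 179], [300, 239], [307, 252], [268, 336], [266, 350], [289, 359], [294, 357], [334, 258], [369, 271], [380, 258]]
top tape_roll_mid 0.58 [428. 217.  24.  24.] [[425, 204], [417, 210], [416, 219], [421, 226], [431, 227], [437, 223], [439, 213], [433, 205]]
top bar 0.8 [337. 220.  26.  53.] [[348, 197], [338, 196], [321, 240], [329, 245], [333, 244], [341, 223], [331, 215], [335, 208], [346, 211], [351, 201]]
top clamp_handle 0.49 [385. 224.  16.  16.] [[389, 217], [383, 218], [375, 229], [377, 232], [383, 231]]
```

View pics/crop1.png

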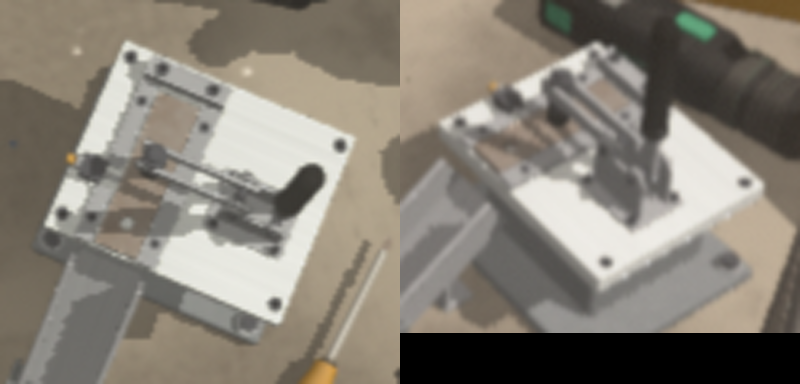

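```bash
cat >> h.py <<'E'
def fx(p,P):
    c,s=np.cos(p[3]),np.sin(p[3]);P=np.atleast_2d(np.asarray(P,float))/1000
    return P@np.array([[c,s,0],[-s,c,0],[0,0,1]])+np.array(p[:3])
E
python3 - <<'E'
from h import *
from scipy.optimize import least_squares
C=[[-50,76,100],[118,76,100],[118,-62,100],[-50,-62,100]]
T=np.array([[329.4,178.1],[400.6,207.8],[377.8,266.6],[304,236.3]]);S=np.array([[368.5,222.6],[419.5,265.5],[368.8,294],[322,246.6]])
f=lambda p:np.r_[(proj("top",fx(p,C))-T).ravel(),(proj("scene",fx(p,C))-S).ravel()]
r=least_squares(f,[.477,-.1,0,-1.93],loss="soft_l1");print(r.x,np.degrees(r.x[3]));print(f(r.x).reshape(-1,2).round(1))
p=r.x
g=[[88,0,213]];print("grip",fx(p,g),proj("top",fx(p,g)),proj("scene",fx(p,g)),"top of grip",proj("top",fx(p,[[88,0,256]])),proj("scene",fx(p,[[88,0,256]])))
for n,q in dict(ledge=[0,-62,100],bar0=[0,0,106],barfr=[0,-55,106],traymid=[0,-228,0]).items():print(n,fx(p,q).round(4),proj("top",fx(p,q)),proj("scene",fx(p,q)))
E
```

```text
[ 4.71462444e-01 -9.63923064e-02 -1.06096598e-03 -1.94437469e+00] -111.40446350395179
[[-0.4 -0.4]
 [ 0.8  0.1]
 [-0.2  0.4]
 [-0.2 -0.4]
 [ 0.3  0.1]
 [-0.3 -0.3]
 [ 0.8  0.2]
 [-1.   0.3]]
grip [[ 0.4393469  -0.17832272  0.21193903]] [[384.19205656 224.59304038]] [[388.00170356 233.08421923]] top of grip [[388.16771656 220.10098166]] [[390.09503966 216.59297896]]
ledge [[ 0.4137 -0.0738  0.0989]] [[325.70780239 245.12822028]] [[334.55223942 260.08881539]]
bar0 [[ 0.4715 -0.0964  0.1049]] [[337.17170794 218.00347061]] [[357.03098355 246.37798777]]
barfr [[ 0.4203 -0.0763  0.1049]] [[327.13917718 241.66544704]] [[337.19378429 256.80192297]]
traymid [[ 0.2592 -0.0132 -0.0011]] [[295.06957749 318.73599844]] [[272.35266831 324.43596722]]
```

```bash
python3 - <<'E'
from h import *
# hose line
def plane(c,a,b):
    o,d1=ray(c,a);_,d2=ray(c,b);n=np.cross(d1,d2);return n/np.linalg.norm(n),o
n1,o1=plane("top",(345,67),(180,268));n2,o2=plane("scene",(400,94),(200,238))
d=np.cross(n1,n2);d/=np.linalg.norm(d)
P=np.linalg.lstsq(np.array([n1,n2]),np.array([n1@o1,n2@o2]),rcond=None)[0]
for t in np.arange(-1,1.3,.2):
    q=P+d*t;print(q.round(2),proj("top",[q]).round(),proj("scene",[q]).round())
print("cab",tri([("top",(415,281)),("scene",(441,238))]),tri([("top",(581,237)),("scene",(441,238))]))
for z in(0,.1,.2,.3):print(z,atz("top",(415,281),z).round(3),atz("top",(440,380),z).round(3),proj("scene",[atz("top",(415,281),z),atz("top",(440,380),z)]).round())
E
```

```text
[-0.26  0.89 -0.57] [[  8. 478.]] [[-59. 424.]]
[-0.15  0.77 -0.45] [[ 30. 451.]] [[-19. 396.]]
[-0.04  0.65 -0.33] [[ 55. 421.]] [[ 24. 365.]]
[ 0.07  0.53 -0.22] [[ 83. 386.]] [[ 71. 331.]]
[ 0.18  0.41 -0.1 ] [[116. 345.]] [[123. 294.]]
[0.3  0.3  0.02] [[155. 298.]] [[179. 253.]]
[0.41 0.18 0.13] [[202. 242.]] [[241. 209.]]
[0.52 0.06 0.25] [[258. 173.]] [[309. 159.]]
[ 0.63 -0.06  0.37] [[327.  89.]] [[385. 104.]]
[ 0.74 -0.18  0.48] [[414. -17.]] [[471.  43.]]
[ 0.86 -0.29  0.6 ] [[ 528. -156.]] [[567. -26.]]
[ 0.97 -0.41  0.71] [[ 683. -345.]] [[ 676. -105.]]
cab [ 0.34895205 -0.25881367  0.30564215] [ 0.33725743 -0.36625201  0.42433796]
0 [ 0.352 -0.285  0.   ] [ 0.133 -0.34   0.   ] [[405. 352.]
 [379. 455.]]
0.1 [ 0.343 -0.262  0.1  ] [ 0.144 -0.312  0.1  ] [[399. 320.]
 [372. 415.]]
0.2 [ 0.335 -0.239  0.2  ] [ 0.155 -0.284  0.2  ] [[391. 283.]
 [364. 368.]]
0.3 [ 0.327 -0.216  0.3  ] [ 0.167 -0.256  0.3  ] [[382. 241.]
 [355. 316.]]
```

```bash
python3 - <<'E'
import cv2,numpy as np
a=cv2.imread("pics/scene0.png")[180:480,300:500]
b=cv2.imread("pics/top0.png")[180:480,100:300]
cv2.imwrite("pics/crop2.png",cv2.resize(np.hstack([a,b]),(800,600),interpolation=cv2.INTER_CUBIC))
E
```

```text
(no output)
```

View pics/crop2.png

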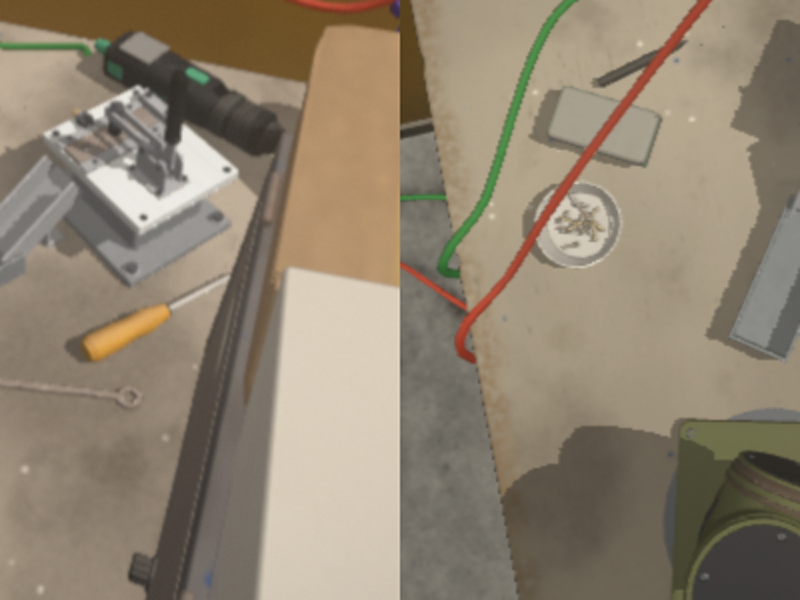

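```bash
python3 - <<'E'
from h import *
k=tri([("top",(447,403)),("scene",(371,464))]);print("knob",k,proj("top",[k]),proj("scene",[k]))
a=cv2.imread("pics/top0.png")[220:480,400:640];b=cv2.imread("pics/scene0.png")[180:480,350:640]
cv2.imwrite("pics/crop3.png",np.hstack([cv2.resize(a,(400,433)),cv2.resize(b,(400,433))]))
E
```

```text
knob [ 0.09205524 -0.3416019   0.04849772] [[447.43290223 402.68279707]] [[370.31396061 464.09556265]]
```

View pics/crop3.png

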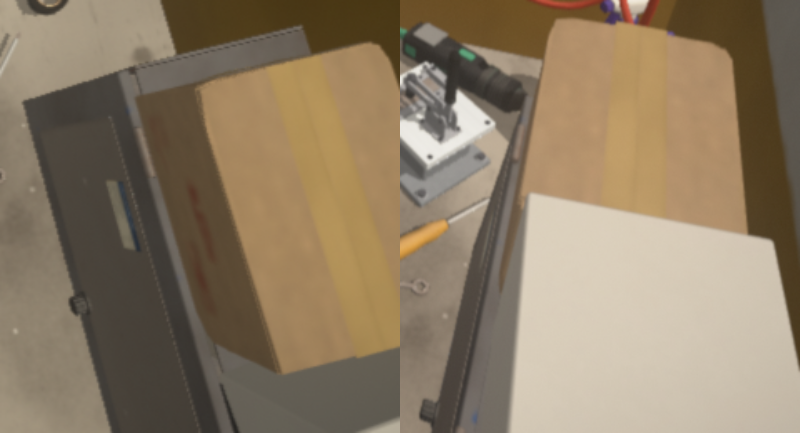

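>>> {"name": "step_arm", "arguments": {"plan": [[0, 0, -0.7, 0], [0, 0, -0.7, 0], [0, 0, -0.6, 0]], "grip": 1}}

```text
clock: 1.78
tcp_pos: [0.1327, 0.5596, 0.367]
tool_rot: [[-0.973, 0.231, 0.0], [0.231, 0.973, 0.001], [-0.0, 0.001, -1.0]]
wrist_force: [0.0, 0.8, -0.1]
width: 0.377
finger_force: 0.0
```

>>> {"name": "step_arm", "arguments": {"plan": [[0, -0.85, 0, 0], [0, -0.85, 0, 0], [-0.83, -0.04, 0, 1], [-0.83, -0.04, 0, 1], [-0.83, -0.04, 0, 1]]}}

```text
clock: 2.4
tcp_pos: [0.2484, 0.4037, 0.3656]
tool_rot: [[-0.853, 0.522, 0.001], [0.522, 0.853, 0.001], [-0.0, 0.001, -1.0]]
wrist_force: [-0.7, -0.5, 0.3]
width: -0.002
finger_force: 0.0
```

>>> {"name": "step_arm", "arguments": {"plan": [[-0.83, -0.04, 0, 1], [-0.83, -0.04, 0, 1], [-0.83, -0.04, 0, 1], [-0.83, -0.04, 0, 1], [-0.83, -0.04, 0, 1]]}}

```text
clock: 3.02
tcp_pos: [0.4193, 0.2252, 0.3653]
tool_rot: [[-0.477, 0.879, 0.0], [0.879, 0.477, 0.0], [-0.0, 0.001, -1.0]]
wrist_force: [1.1, 0.1, -0.2]
width: 0.001
finger_force: 0.0
```

>>> {"name": "step_arm", "arguments": {"plan": [[-0.83, -0.04, 0, 1], [-0.83, -0.04, 0, 1], [-0.83, -0.04, 0, 1], [-0.83, -0.04, 0, 1], [-0.83, -0.04, 0, 1]]}}

```text
clock: 3.65
tcp_pos: [0.4778, -0.0145, 0.3653]
tool_rot: [[0.027, 1.0, 0.001], [1.0, -0.027, -0.0], [-0.0, 0.001, -1.0]]
wrist_force: [1.0, 0.2, 0.1]
width: -0.001
finger_force: 0.0
```

```bash
python3 - <<'E'
from h import *
s=ctrl.state();print(s["clock"],s["tcp_pos"],s["tool_rot"].round(4).tolist(),s["q"].round(1))
c=tri([("top",(478,262)),("scene",(441,246))]);print("cab top corner",c,proj("top",[c]),proj("scene",[c]))
E
```

```text
3.65 [ 0.47776817 -0.01451418  0.36533832] [[0.0269, 0.9996, 0.0005], [0.9996, -0.0269, -0.0], [-0.0, 0.0005, -1.0]] [-6.8  5.4 85.2  0.  89.4 -5.3]
cab top corner [ 0.35673033 -0.31204742  0.31824352] [[474.91379175 263.92220921]] [[444.59458994 245.03804221]]
```

>>> {"name": "step_arm", "arguments": {"plan": [[-0.83, -0.04, 0, 1], [-0.83, -0.04, 0, 1], [0, 0, 0, 1], [0, 0, 0, 0.33], [0, 0, 0, 0]]}}

```text
clock: 4.28
tcp_pos: [0.4651, -0.1112, 0.3653]
tool_rot: [[0.362, 0.932, 0.0], [0.932, -0.362, 0.0], [0.0, -0.0, -1.0]]
wrist_force: [0.4, 0.4, -0.4]
width: -0.003
finger_force: 0.0
```

```bash
cat > st.py <<'E'
from h import *
F=[0.47146,-0.09639,-0.0005,-1.944375]
def st():
    s=ctrl.state();R=s["tool_rot"];c,sn=np.cos(F[3]),np.sin(F[3]);Q=np.array([[c,sn,0],[-sn,c,0],[0,0,1]])
    print(round(s["clock"],2),"fixture mm",(Q@(s["tcp_pos"]-np.array(F[:3]))*1000).round(1),"yaw y",round(np.degrees(np.arctan2(R[1,1],R[0,1])),2),"f fix",(Q@s["wrist_force"]).round(1),"q",s["q"].round(1))
if __name__=="__main__":st()
E
python3 st.py
```

```text
4.28 fixture mm [ 16.1  -0.5 365.8] yaw y -21.22 f fix [-0.5  0.2 -0.4] q [-18.5   5.4  85.2   0.   89.4   2.7]
```

>>> {"name": "step_arm", "arguments": {"plan": [[0, 0, 0.75, 0], [0, 0, 0.75, 0], [-0.3, 0, 0.73, 0], [-0.3, 0, 0, 0], [0, 0, 0, 0]]}}

```text
clock: 4.9
tcp_pos: [0.452, -0.145, 0.2311]
tool_rot: [[0.363, 0.932, -0.001], [0.932, -0.363, 0.0], [0.0, -0.001, -1.0]]
wrist_force: [0.0, 0.2, 0.2]
width: 0.008
finger_force: 0.0
```

```bash
python3 st.py; python3 - <<'E'
from h import *
a=eyes.read_camera("top")[130:290,280:440,::-1];b=eyes.read_camera("scene")[150:310,310:470,::-1]
cv2.imwrite("pics/c4.png",cv2.resize(np.hstack([a,b]),(800,400),interpolation=cv2.INTER_CUBIC))
E
```

```text
4.9 fixture mm [ 52.3  -0.4 231.6] yaw y -21.27 f fix [-0.2 -0.   0.2] q [-22.9  10.3  98.9  -0.   70.9  -1.6]
```

View pics/c4.png

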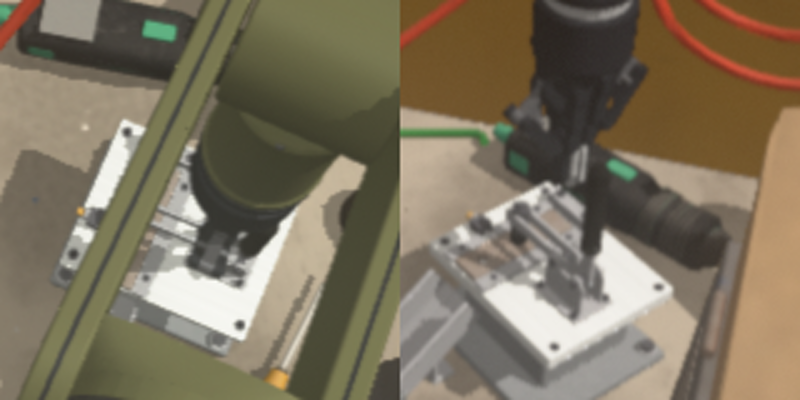

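```bash
python3 - <<'E'
from h import *
for o in ([("top",(520,273)),("scene",(462,194))],[("top",(478,262)),("scene",(441,246))]):
    c=tri(o);print(c.round(3),proj(o[0][0],[c]).round(),proj(o[1][0],[c]).round())
    for x in (149,160):
        t=fx([0.47146,-0.09639,0,-1.944375],[x,0,200])[0];u=t[:2]/np.hypot(*t[:2]);print("lat",u[0]*c[1]-u[1]*c[0],"r",u@c[:2],np.hypot(*t[:2]))
# arm width in current picture: bands, at assumed heights
for z in (.4,.5,.6,.7):
    u=np.array([np.cos(np.radians(-22.9)),np.sin(np.radians(-22.9))])
    for px in((440,202),(412,290),(280+170/2.5,130+160/2.5),(280+30/2.5,290)):
        P=atz("top",px,z);print(z,px,"lat",(u[0]*P[1]-u[1]*P[0]).round(3),"r",(u@P[:2]).round(3))
E
```

```text
[ 0.329 -0.327  0.449] [[519. 273.]] [[463. 194.]]
lat -0.12333085268233443 r 0.4476239036399125 0.47878593560859967
lat -0.11315041256236472 r 0.45030505490184314 0.4804414520696784
[ 0.357 -0.312  0.318] [[475. 264.]] [[445. 245.]]
lat -0.09665605666419025 r 0.46399108644565934 0.47878593560859967
lat -0.08611138900349957 r 0.46606324707574015 0.4804414520696784
0.4 (440, 202) lat -0.042 r 0.495
0.4 (412, 290) lat -0.055 r 0.355
0.4 (348.0, 194.0) lat 0.09 r 0.448
0.4 (292.0, 290) lat 0.106 r 0.282
0.5 (440, 202) lat -0.026 r 0.461
0.5 (412, 290) lat -0.037 r 0.34
0.5 (348.0, 194.0) lat 0.088 r 0.421
0.5 (292.0, 290) lat 0.102 r 0.277
0.6 (440, 202) lat -0.009 r 0.427
0.6 (412, 290) lat -0.018 r 0.326
0.6 (348.0, 194.0) lat 0.086 r 0.393
0.6 (292.0, 290) lat 0.098 r 0.273
0.7 (440, 202) lat 0.007 r 0.393
0.7 (412, 290) lat -0.0 r 0.311
0.7 (348.0, 194.0) lat 0.084 r 0.366
0.7 (292.0, 290) lat 0.094 r 0.268
```

>>> {"name": "step_arm", "arguments": {"plan": [[-0.15, 0, 0, 0], [-0.1, 0, 0, 0], [-0.1, 0, 0, 0], [-0.1, 0, 0, 0], [-0.1, 0, 0, 0]]}}

```text
clock: 5.62
tcp_pos: [0.4409, -0.1748, 0.2322]
tool_rot: [[0.364, 0.931, 0.003], [0.931, -0.364, 0.003], [0.004, 0.002, -1.0]]
wrist_force: [2.9, 5.6, 2.1]
width: -0.005
finger_force: 3.3
```

```bash
python3 st.py
```

```text
5.62 fixture mm [8.410e+01 2.000e-01 2.327e+02] yaw y -21.34 f fix [-6.3  0.7  2.1] q [-26.9  10.1  98.9   0.2  70.9  -5.6]
```

>>> {"name": "step_arm", "arguments": {"plan": [[-0.14, 0, 0.02, 0], [-0.14, 0, 0.03, 0], [-0.13, 0, 0.05, 0], [-0.13, 0, 0.06, 0], [-0.12, 0, 0.08, 0]]}}

```text
clock: 6.25
tcp_pos: [0.4257, -0.2134, 0.2175]
tool_rot: [[0.363, 0.932, 0.001], [0.932, -0.363, -0.001], [-0.0, 0.001, -1.0]]
wrist_force: [0.2, 3.7, 5.0]
width: -0.0
finger_force: 2.9
```

```bash
python3 st.py
```

```text
6.25 fixture mm [1.256e+02 1.000e-01 2.180e+02] yaw y -21.31 f fix [-3.5 -1.2  5. ] q [-31.7  11.1 100.   -0.   68.8 -10.4]
```

>>> {"name": "step_arm", "arguments": {"plan": [[-0.08, 0, 0.06, 0], [-0.08, 0, 0.07, 0], [-0.07, 0, 0.08, 0], [-0.06, 0, 0.08, 0]]}}

```text
clock: 6.75
tcp_pos: [0.419, -0.2307, 0.2]
tool_rot: [[0.363, 0.932, -0.0], [0.932, -0.363, -0.003], [-0.003, 0.001, -1.0]]
wrist_force: [-0.8, 0.2, 7.3]
width: 0.004
finger_force: 2.5
```

```bash
python3 st.py
```

```text
6.75 fixture mm [1.442e+02 2.000e-01 2.005e+02] yaw y -21.3 f fix [ 0.1 -0.8  7.3] q [-33.8  12.3 101.3  -0.2  66.4 -12.4]
```

>>> {"name": "step_arm", "arguments": {"plan": [[-0.04, 0, 0.06, 0], [-0.03, 0, 0.05, 0]]}}

```text
clock: 7.0
tcp_pos: [0.4175, -0.2347, 0.1934]
tool_rot: [[0.363, 0.932, -0.0], [0.932, -0.363, -0.003], [-0.003, 0.001, -1.0]]
wrist_force: [-0.2, -0.1, 5.8]
width: -0.0
finger_force: 2.3
```

```bash
python3 st.py
```

```text
7.0 fixture mm [148.5   0.2 193.9] yaw y -21.31 f fix [ 0.1 -0.2  5.8] q [-34.3  12.8 101.7  -0.2  65.4 -12.9]
```

>>> {"name": "step_arm", "arguments": {"plan": [[-0.01, 0, 0.02, 0], [0, 0, 0.02, 0]]}}

```text
clock: 7.25
tcp_pos: [0.4173, -0.2355, 0.1915]
tool_rot: [[0.363, 0.932, -0.0], [0.932, -0.363, -0.003], [-0.003, 0.001, -1.0]]
wrist_force: [-2.3, -0.1, 14.0]
width: 0.001
finger_force: 6.0
```

>>> {"name": "step_arm", "arguments": {"plan": [[0, 0, 0.02, 0], [0, 0, 0, 0]]}}

```text
clock: 7.5
tcp_pos: [0.4173, -0.2356, 0.1914]
tool_rot: [[0.363, 0.932, 0.0], [0.932, -0.363, -0.004], [-0.004, 0.002, -1.0]]
wrist_force: [-3.2, 0.2, 15.8]
width: -0.004
finger_force: 6.9
```

>>> {"name": "step_arm", "arguments": {"plan": [[0, 0, -0.82, 0], [0, 0, -0.82, 0], [0.83, 0.15, 0, 0], [0.83, 0.15, 0, 0], [0.8, 0.15, 0, 0]]}}

```text
clock: 8.12
tcp_pos: [0.4967, -0.1059, 0.2876]
tool_rot: [[0.364, 0.931, -0.0], [0.931, -0.364, -0.002], [-0.002, 0.0, -1.0]]
wrist_force: [1.6, -0.5, 1.3]
width: 0.004
finger_force: 0.0
```

>>> {"name": "step_arm", "arguments": {"plan": [[0, 0, 0.5, 0], [0, 0, 0.5, 0], [0, 0, 0, 0]]}}

```text
clock: 8.5
tcp_pos: [0.4942, -0.1059, 0.2252]
tool_rot: [[0.363, 0.932, -0.007], [0.932, -0.363, 0.0], [-0.002, -0.006, -1.0]]
wrist_force: [-0.5, -0.3, 0.4]
width: 0.0
finger_force: 0.0
```

```bash
python3 st.py; python3 - <<'E'
from h import *
a=eyes.read_camera("top")[130:290,280:440,::-1];b=eyes.read_camera("scene")[180:300,310:430,::-1]
cv2.imwrite("pics/c5.png",np.hstack([cv2.resize(a,(400,400),interpolation=cv2.INTER_CUBIC),cv2.resize(b,(400,400),interpolation=cv2.INTER_CUBIC)]))
E
```

```text
8.5 fixture mm [  0.6  24.6 225.7] yaw y -21.3 f fix [ 0.5 -0.4  0.4] q [-16.8  13.2  95.8  -0.1  71.3   4.5]
```

View pics/c5.png

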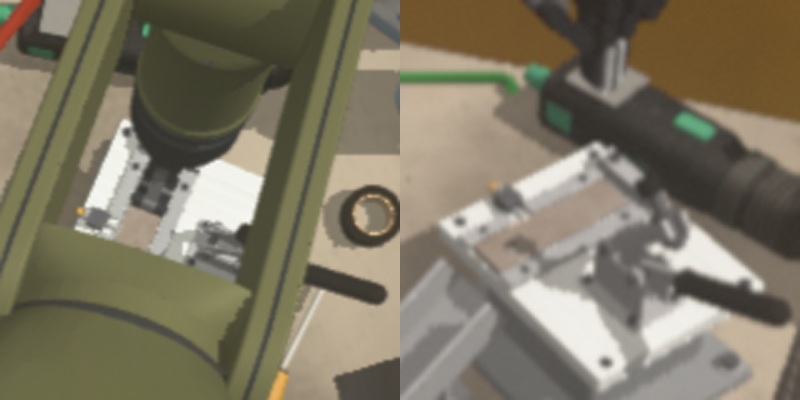

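>>> {"name": "step_arm", "arguments": {"plan": [[0, 0.05, 0.6, 0], [0, 0, 0.6, 0], [0, 0, 0.3, 0], [0, 0, 0.1, 0], [0, 0, 0, 0]]}}

```text
clock: 9.22
tcp_pos: [0.5, -0.1075, 0.1328]
tool_rot: [[0.364, 0.931, 0.002], [0.931, -0.364, -0.001], [-0.0, 0.002, -1.0]]
wrist_force: [0.0, 1.1, -0.4]
width: 0.001
finger_force: 0.0
```

```bash
python3 st.py
```

```text
9.22 fixture mm [-1.000e-01  3.070e+01  1.333e+02] yaw y -21.34 f fix [-1.  -0.4 -0.4] q [-16.9  19.2 102.6  -0.   58.    4.5]
```

>>> {"name": "step_arm", "arguments": {"plan": [[0, 0, 0.06, 0], [0, 0, 0.05, 0], [0, 0, 0.02, 0], [0, 0, 0.02, 0], [0, 0, 0, 0]]}}

```text
clock: 9.85
tcp_pos: [0.4992, -0.1068, 0.1228]
tool_rot: [[0.364, 0.932, -0.0], [0.932, -0.364, 0.0], [-0.0, -0.0, -1.0]]
wrist_force: [-0.3, 0.1, 0.1]
width: -0.001
finger_force: 0.0
```

>>> {"name": "step_arm", "arguments": {"plan": [[0, 0, 0.01, 0], [0, 0, 0.01, 0], [0, 0, 0.01, 0], [0, 0, 0, 0]]}}

```text
clock: 10.35
tcp_pos: [0.4992, -0.1069, 0.121]
tool_rot: [[0.364, 0.932, -0.0], [0.932, -0.364, 0.0], [0.0, -0.0, -1.0]]
wrist_force: [0.3, -0.3, 0.2]
width: 0.001
finger_force: 0.0
```

>>> {"name": "step_arm", "arguments": {"plan": [[0, 0, 0.008, 0], [0, 0, 0.008, 0], [0, 0, 0, 0]]}}

```text
clock: 10.72
tcp_pos: [0.4992, -0.1069, 0.1201]
tool_rot: [[0.364, 0.932, -0.0], [0.932, -0.364, -0.0], [-0.0, -0.0, -1.0]]
wrist_force: [-0.0, -0.2, -0.0]
width: -0.004
finger_force: 0.0
```

>>> {"name": "step_arm", "arguments": {"plan": [[0, 0, 0.008, 0], [0, 0, 0.008, 0], [0, 0, 0, 0]]}}

```text
clock: 11.1
tcp_pos: [0.4992, -0.1069, 0.1201]
tool_rot: [[0.363, 0.932, 0.001], [0.932, -0.363, -0.0], [-0.0, 0.001, -1.0]]
wrist_force: [-1.8, 0.5, 7.2]
width: 0.001
finger_force: 3.6
```

>>> {"name": "step_arm", "arguments": {"plan": [[0, 0, 0.006, 0], [0, 0, 0.006, 0], [0, 0, 0, 0]]}}

```text
clock: 11.48
tcp_pos: [0.4993, -0.1069, 0.12]
tool_rot: [[0.363, 0.932, 0.001], [0.932, -0.363, -0.0], [0.0, 0.001, -1.0]]
wrist_force: [-3.9, 0.2, 13.5]
width: 0.001
finger_force: 6.3
```

>>> {"name": "step_arm", "arguments": {"plan": [[0, -0.03, 0, 0], [0, -0.04, 0, 0], [0, -0.05, 0, 0]]}}

```text
clock: 11.85
tcp_pos: [0.4959, -0.1055, 0.12]
tool_rot: [[0.364, 0.932, 0.007], [0.932, -0.364, -0.002], [0.0, 0.008, -1.0]]
wrist_force: [3.1, -1.3, 6.1]
width: -0.001
finger_force: 2.8
```

```bash
python3 st.py
```

```text
11.85 fixture mm [ -0.5  26.1 120.5] yaw y -21.32 f fix [0.1 3.3 6.1] q [-16.8  19.7 104.3  -0.   55.6   4.6]
```

>>> {"name": "step_arm", "arguments": {"plan": [[0, 0, 0.008, 0], [0, 0, 0.006, 0], [0, -0.04, 0, 0]]}}

```text
clock: 12.22
tcp_pos: [0.4947, -0.105, 0.12]
tool_rot: [[0.364, 0.932, 0.01], [0.932, -0.363, -0.003], [0.0, 0.01, -1.0]]
wrist_force: [4.7, -2.2, 9.7]
width: 0.003
finger_force: 4.5
```

```bash
python3 st.py
```

```text
12.22 fixture mm [ -0.5  24.8 120.5] yaw y -21.32 f fix [0.3 5.2 9.7] q [-16.8  19.6 104.5  -0.   55.3   4.6]
```

>>> {"name": "step_arm", "arguments": {"plan": [[0, -0.03, 0.008, 0], [0, -0.04, 0.002, 0], [0, -0.05, 0, 0]]}}

```text
clock: 12.6
tcp_pos: [0.4895, -0.1029, 0.12]
tool_rot: [[0.363, 0.932, 0.013], [0.932, -0.363, -0.004], [0.001, 0.013, -1.0]]
wrist_force: [4.7, -3.0, 11.6]
width: 0.005
finger_force: 5.7
```

```bash
python3 st.py;python3 - <<'E'
from h import *
eyes.read_camera("scene")
for n in("bar","bar_mid"):
    for k in eyes.place_of("scene",n)[:1]:
        uv=np.array(k["at"])*[640,480];P=atz("scene",uv,.0995 if n=="bar" else .1025)
        c,s=np.cos(-1.944375),np.sin(-1.944375);d=P-[0.47146,-0.09639,0];print(n,k["confidence"],uv.round(1),(1000*np.array([c*d[0]+s*d[1],-s*d[0]+c*d[1]])).round(1))
m=eyes.cut_out("scene","bar")[0];ct,_=cv2.findContours(m["mask"].astype(np.uint8),0,1);print(cv2.approxPolyDP(max(ct,key=cv2.contourArea),2,True)[:,0].tolist())
E
```

```text
12.6 fixture mm [ -0.5  19.1 120.5] yaw y -21.31 f fix [ 1.1  5.4 11.6] q [-16.7  19.1 105.3  -0.   54.8   4.6]
bar 0.78 [354.7 252.8] [  8.6 -13.1]
bar_mid 0.55 [351.8 250.2] [  0.7 -15.1]
[[363, 246], [354, 242], [332, 253], [330, 257], [338, 262]]
```

>>> {"name": "step_arm", "arguments": {"plan": [[0, -0.06, 0.003, 0], [0, -0.06, 0, 0], [0, -0.06, 0, 0], [0, -0.06, 0, 0]]}}

```text
clock: 13.3
tcp_pos: [0.4766, -0.0978, 0.12]
tool_rot: [[0.363, 0.932, 0.014], [0.932, -0.363, -0.005], [0.001, 0.014, -1.0]]
wrist_force: [5.8, -2.8, 12.9]
width: -0.001
finger_force: 6.2
```

```bash
cat > bm.py <<'E'
from st import *
st();im=eyes.read_camera("scene")
m=eyes.cut_out("scene","bar")
if m:
    m=m[0];ct,_=cv2.findContours(m["mask"].astype(np.uint8),0,1);ct=max(ct,key=cv2.contourArea)[:,0]
    Y=[]
    for p in ct:
        d=atz("scene",p+.5,.1055)-np.array(F[:3]);c,s=np.cos(F[3]),np.sin(F[3]);Y.append([c*d[0]+s*d[1],-s*d[0]+c*d[1]])
    Y=np.array(Y)*1000;print(round(m["confidence"],2),"front y",np.sort(Y[:,1])[[0,3,6]].round(1),"x",Y[:,0].min().round(1),Y[:,0].max().round(1))
E
python3 bm.py
```

```text
13.3 fixture mm [ -0.6   5.2 120.5] yaw y -21.31 f fix [ 0.4  6.5 12.9] q [-16.5  18.2 107.   -0.   54.    4.8]
0.39 front y [-338.8 -338.1 -337.8] x -24.5 174.7
```

>>> {"name": "step_arm", "arguments": {"plan": [[0, -0.06, 0, 0], [0, -0.06, 0, 0], [0, -0.06, 0, 0], [0, -0.06, 0, 0], [0, -0.06, 0, 0]]}}

```text
clock: 14.02
tcp_pos: [0.46, -0.0912, 0.12]
tool_rot: [[0.363, 0.932, 0.014], [0.932, -0.363, -0.005], [0.001, 0.015, -1.0]]
wrist_force: [5.3, -3.1, 12.8]
width: -0.002
finger_force: 6.4
```

```bash
python3 bm.py
```

```text
14.03 fixture mm [ -0.6 -12.6 120.5] yaw y -21.31 f fix [ 1.   6.1 12.8] q [-16.4  17.  109.   -0.   53.1   5. ]
0.57 front y [-98.1 -98.  -98. ] x -15.2 17.9
```

>>> {"name": "step_arm", "arguments": {"plan": [[0, -0.06, 0, 0], [0, -0.06, 0, 0], [0, -0.06, 0, 0], [0, -0.06, 0, 0], [0, -0.06, 0, 0]]}}

```text
clock: 14.75
tcp_pos: [0.4434, -0.0847, 0.12]
tool_rot: [[0.364, 0.931, 0.014], [0.932, -0.364, -0.004], [0.001, 0.015, -1.0]]
wrist_force: [6.6, -2.3, 14.3]
width: -0.001
finger_force: 6.6
```

```bash
python3 bm.py
```

```text
14.75 fixture mm [ -0.7 -30.4 120.5] yaw y -21.32 f fix [-0.3  6.9 14.3] q [-16.2  15.8 111.   -0.   52.3   5.2]
0.65 front y [-118.6 -118.5 -118.3] x -16.9 19.0
```

>>> {"name": "step_arm", "arguments": {"plan": [[0, -0.05, -0.002, 0], [0, -0.05, 0, 0], [0, -0.05, 0, 0], [0, -0.04, 0, 0]]}}

```text
clock: 15.35
tcp_pos: [0.4318, -0.08, 0.12]
tool_rot: [[0.364, 0.931, 0.012], [0.932, -0.364, -0.004], [0.001, 0.013, -1.0]]
wrist_force: [4.7, -0.5, 17.2]
width: -0.003
finger_force: 8.0
```

```bash
python3 bm.py
```

```text
15.35 fixture mm [ -0.7 -42.9 120.5] yaw y -21.32 f fix [-1.3  4.6 17.2] q [-16.   15.  112.3  -0.   51.9   5.3]
0.71 front y [-130.5 -130.3 -128.9] x -13.5 16.3
```

>>> {"name": "step_arm", "arguments": {"plan": [[0, -0.03, -0.006, 0], [0, -0.04, -0.002, 0], [0, -0.04, 0, 0]]}}

```text
clock: 15.82
tcp_pos: [0.4248, -0.0773, 0.12]
tool_rot: [[0.364, 0.931, 0.01], [0.932, -0.364, -0.003], [0.001, 0.011, -1.0]]
wrist_force: [4.5, -1.1, 14.5]
width: 0.002
finger_force: 6.9
```

```bash
python3 bm.py
```

```text
15.82 fixture mm [ -0.7 -50.4 120.5] yaw y -21.32 f fix [-0.6  4.5 14.5] q [-15.9  14.6 113.1   0.   51.8   5.4]
0.89 front y [-138.8 -138.5 -137.3] x -16.7 19.8
```

>>> {"name": "step_arm", "arguments": {"plan": [[0, 0, -0.6, 0], [0, 0, -0.9, 0], [0, 0, -0.9, 0], [0, 0, 0, 0], [0, 0, 0, 0]]}}

```text
clock: 16.55
tcp_pos: [0.4189, -0.0756, 0.2607]
tool_rot: [[0.364, 0.932, -0.001], [0.932, -0.364, 0.0], [-0.0, -0.001, -1.0]]
wrist_force: [-0.7, 0.9, 0.2]
width: -0.0
finger_force: 0.0
```

>>> {"name": "step_arm", "arguments": {"plan": [[0, 0.8, 0, 0], [0, 0.8, 0, 0], [0, 0, 0, 0], [0, 0, 0, 0]]}}

```text
clock: 17.05
tcp_pos: [0.5074, -0.1102, 0.259]
tool_rot: [[0.364, 0.932, -0.006], [0.932, -0.364, 0.002], [-0.0, -0.006, -1.0]]
wrist_force: [-0.2, 0.3, 0.4]
width: 0.004
finger_force: 0.0
```

```bash
python3 bm.py; python3 - <<'E'
from h import *
b=eyes.read_camera("scene")[200:370,210:437,::-1]
cv2.imwrite("pics/c6.png",cv2.resize(b,(800,599),interpolation=cv2.INTER_CUBIC))
E
```

```text
17.05 fixture mm [-2.000e-01  3.850e+01  2.595e+02] yaw y -21.32 f fix [-0.2 -0.3  0.4] q [-16.9  12.7  91.3   0.   76.3   4.4]
0.63 front y [-328.8 -327.7 -327. ] x 50.6 79.7
```

View pics/c6.png

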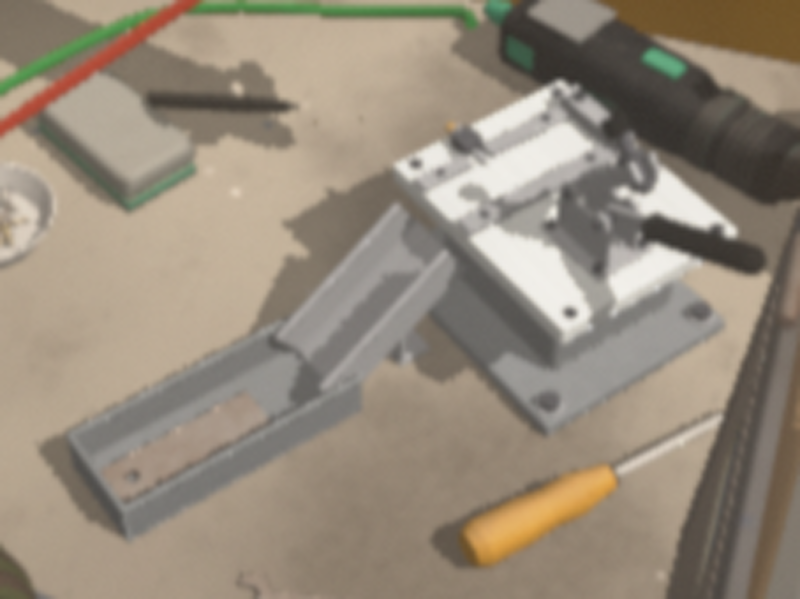

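The picture shows the bar lying flat in the catch tray (crop about 105–265, 395–495). The nest is empty, the clamp is fully open, and the bystanders in view haven't moved. The arm is clear of everything.

```bash
python3 -c "
from h import *
print(finish_job())"
```

```text
the job is handed in; nothing more can be done
None
```

The clamp stands fully open and the bar slid out of its nest into the catch tray, with readings peaking at about 17 N on the bar and 16 N on the clamp; the bystanders in the last picture (the tape roll was out of it) had not moved, and the job was handed in at about 17 s.

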